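# Lock the turning head of an engraver's ball vise

## Task

Lock the leaning ball vise so that the head cannot turn: turn the head until the hole in its brass lug stands over the hole in the steel lug of the ball below, then take the lock pin with the red knob out of the wooden block and push it through both holes, fully home, so that its shoulder sits flat on the brass lug. Let go, and leave the two punches in their block and everything else on the bench where it is.

Things in the scene. Friction and masses are not known exactly. Their poses are not given: they have to be found in the camera images.
- vise_head (a joint): Angle (rad) of the vise's turning head about its leaning axis. 0: the two lock holes are in line. Positive: turned counter-clockwise, seen looking down on the jaws. Turns over half a turn either way with light friction (0.06 N m) and stays where it is left. At the start it stands 0.5 to 1.15 rad counter-clockwise.
- jaw_center (a point): On the turning axis, at mid-height of the two steel jaws. Frame turns with the head: z along the axis, out of the jaws (leans 32 degrees from vertical); x towards the brass lug; y across the jaws. The jaws together: 64 mm long in x, 40 mm wide in y (flat parallel sides to grip), 25 mm high, half above and half below this point. A brass medal blank held by pins rises 6 mm more.
- turntable (a point): On the turning axis, on the top face of the aluminium turntable, 23 mm below jaw_center; same axes. Turntable 112 mm in diameter, 12 mm thick. On it a slide bar 80 mm (x) by 36 mm (y), 10 mm high, carries the jaws; screw ends 12 mm thick stick out of the jaws along x to 50 mm from the axis.
- head_hole (a point): Centre of the upper mouth of the lock hole in the head's brass lug, flush with the turntable's top face, 74 mm from the turning axis. Frame of the head: z along the hole, outward; x from turning axis to hole. The lug is a rounded eye 34 mm in diameter, 12 mm thick, with a through hole 13 mm in diameter.
- base_hole (a point): Centre of the upper mouth of the lock hole in the ball's fixed steel lug, 74 mm from the turning axis, on the high side of the vise, 13 mm below the level of the brass lug's mouth along the axis. Fixed frame: z along the turning axis, outward, leaning 32 degrees, to the robot's left and away from it; x from turning axis to this hole. Eye 34 mm wide, 12 mm thick, 13 mm through hole, open below.
- vise_pad: Black ring pad, 120 mm in diameter and 22 mm high, fixed to the bench, in which the vise's steel half ball (120 mm in diameter) rests; neither moves. Origin: centre of the pad's underside. The vise leans towards its -x; the ball's centre is 66 mm above the origin.
- lock_pin: Steel lock pin with red knob, about 60 g. Origin: on its axis at the underside of its shoulder; z towards the knob. Shank 10 mm in diameter, 40 mm long below the shoulder, the last 10 mm tapering to a 4.4 mm nose. Shoulder disc 24 mm in diameter, 3 mm thick; red knob, a cylinder 18 mm in diameter, from 3 to 31 mm above the origin. Starts hanging upright by its shoulder in a hole of the block.
- punch_block: Wooden block fixed to the bench, 56 mm (its x) by 180 mm (its y), 45 mm high, origin at the centre of its underside. Three holes 13 mm in diameter and 41 mm deep in a row along its y, 58 mm apart, the middle one in its centre. They hold the lock pin and the two punches, in any order.
- punch_large: Large dapping punch, a bystander: plain steel rod 10.4 mm in diameter with a 17 mm ball on top, about 69 mm long, standing loose in a hole of the punch block; ball top about 28 mm above the block. Origin: centre of its foot.
- punch_small: Small dapping punch, a bystander like the large one but with a 13 mm ball, about 67 mm long. Origin: centre of its foot.
- hammer: Jeweller's hammer lying on the bench, wooden handle, 240 mm long, a bystander. Origin: under its middle; x towards the head.
- mandrel: Steel ring mandrel with black handle, about 300 mm long and 12 to 25 mm thick, lying on the bench, a bystander. Origin: on the bench under where handle meets taper; x along the taper.
- jar: Small amber jar with black lid, 60 mm in diameter, 65 mm high, a bystander. Origin: centre of its underside.
- dish: White ceramic dish, 90 mm in diameter, 30 mm high, with a brass ring blank in it, a bystander. Origin: centre of its underside.
- ring_clamp: Wooden ring clamp, 140 mm long, 26 mm wide, 25 mm high, with a brass band and leather tips, lying on the bench between vise and block, a bystander. Origin: under its middle; x towards the leather tips.
- bur_stand: White round bur stand of four steps, 120 mm in diameter at the foot, about 90 mm high, full of small burs, a bystander. Origin: centre of its underside.

How it is judged:
On the way:
1. the head is turned so that its lock hole stands over the hole in the ball's lug (value of joint vise_head between -0.06 and 0.06 rad), for 0.2 s.
At the end, for the whole second after the job is handed in: The head stands with its lock holes in line (within 0.06 rad), and the lock pin is through both lugs and at rest: the underside of its shoulder within 4 mm of the mouth of the hole in the brass lug, its axis within 7 degrees of the holes' axis (all of step 1 and distance between lock_pin and head_hole below 0.004 m and angle between the z axis of lock_pin and the z axis of base_hole, either way round below 0.12 rad and linear speed of lock_pin below 0.02 m/s); the robot touches nothing.
It fails at once if a punch, the hammer, mandrel, jar, dish, ring clamp or bur stand is moved more than 30 mm from where it stood (distance of any of punch_large, punch_small, hammer, mandrel, jar, dish, ring_clamp, bur_stand from where it was at the start of the episode above 0.03 m).
It also fails if it takes over 64 s, if anything falls off the work surface, if the arm or the gripper's body presses on something with over 40 N, if the wrist force passes 120 N, or if a joint passes its speed limit or range.

## Robot

A 6-joint arm with a two-finger parallel gripper is mounted at the origin on the work surface. World frame = base frame: x ahead of the robot, y to its left, z up, the work surface at z = 0. Lengths are in m, angles in rad, forces in N, time in s.
With the tool pointing down it reaches from about 0.3 to 0.825 m from the base axis. Payload 5.4 kg.
Tool frame: the origin (TCP) lies on the centre line of the jaws, within the pads' length; the fingertips stand 11 mm ahead of it and the grasp point (between the pads) lies 8 mm behind it; y points along the fingers, z is the direction in which the jaws open and shut, and the axes are right-handed (so a half turn about y gives the same grasp; the last joint's range is limited). The gripper opens to 92 mm and grips with 3 to 60 N. Pads are 20 mm wide; open, the fingers measure 128 mm over their backs; the gripper's body (75 mm by 189 mm) begins 69 mm behind the grasp point.
Start: joints at [1.1, 0.158, 1.597, -0, 1.386, -0.21], TCP at [0.148, 0.556, 0.226] pointing down, gripper open.
Joint ranges: [-2.91, 2.91], [-0.94, 2.29], [0.18, 2.7], [-1.29, 4.43], [0.17, 2.64], [-3, 3]. Speed limits (rad/s): [2.57, 2.57, 3.14, 3.14, 3.14, 3.14].

## Interface

Orientations are given as a unit quaternion [x, y, z, w].
In Python, from station import robot gives the robot as it stands.
- The arm moves only by the tool move_arm, never from a script. Its argument "steps" is a list that holds one entry, the list of rows, each a list of 6 numbers: the shift along the world's x, y, z in mm, then the turn, a rotation vector about the world's x, y, z in rad. A call has 1 to 20 rows; each row is the pose to reach, as a shift and turn from the pose commanded when the call began; what a row does not reach only later rows make up. A row lasts 1/12 s, in which the tool goes at most 41.7 mm and 7.16 degrees, less where a joint would pass 70% of its speed; a pose out of reach is approached as far as the arm can. A call with a gripper value outside its range is refused whole. "gripper" is the closure, from 0 (fully open) to 1 (shut), set as the call begins (left out, the last holds). The fingers move at their own pace and stop on an object; the grip force is fixed at half the most. Time passes only in rows, so rows that repeat a pose let the fingers close. It gives the time, the measured TCP pose, the force and the opening at its end, in the units of the state.
- robot.observe(): the state, without advancing time (a new reading comes with each control period).
- robot.capture(name): name is "scene" or "top"; returns (picture, depth): 400x640x3 uint8, red, green, blue; 400x640 float32, m along the optical axis (not along the pixel's ray), 0 where there is no reading.
- robot.calibration(name): a dict with "fx", "fy", "cx", "cy" (pixels), "world_from_camera" (4x4, takes a point from camera to world coordinates). Camera axes: x right, y up, looking along -z (the intrinsics and any distortion apply to the point x, -y, -z); pixel columns grow to the right and rows downward; lengths in m; the calibration is good to about 2 mm. A picture is of the moment at which its call begins. calibration takes no time and is no camera call.
- robot.hand_in(): hands the job in, once; it reports no verdict.
The state is a dict: "t": time; "joints": joint angles; "qd": joint speeds; "joint_efforts": joint torques, N m; "tcp_pos": TCP position; "orientation": TCP orientation; "ft_force": force on the tool from outside, world axes, zero at the start; "ft_torque": the same for the moment, N m; "opening": finger opening in m.
Only numpy, scipy, OpenCV 4.12 (cv2) and the standard library are available. Lean on these libraries where they do the work, as an engineer would, in place of code of your own. Each camera call takes 0.05 s, during which the arm holds its last target. There are 200 camera calls.

## Working session

There is one attempt and no reset: what is moved stays moved. The work goes in short steps, Python scripts to look and compute and a tool call to move; the robot and the scene stay as the last step left them, time stands still between calls to the robot, and variables do not carry over. Pictures are saved under pics/ and viewed, about 8 in all and at most 12, crops included, and the job is handed in when it is done.

Besides the shell and the picture viewer there is one more tool, called after ">>>" as name(argument=value, ...) on one line, values as JSON. move_arm: Moves the arm, as the interface text tells. Its arguments: {"type":"object","properties":{"steps":{"type":"array"},"gripper":{"type":"number"}},"required":["steps"]}

```bash
mkdir -p pics; ls; cat > h.py <<'E'
import numpy as np,cv2
from station import robot
def cap(n,f):
    p,d=robot.capture(n); np.savez(f'{f}.npz',p=p,d=d); cv2.imwrite(f'pics/{f}.png',p[:,:,::-1]); return p,d
def cloud(n,d):
    c=robot.calibration(n); v,u=np.mgrid[:d.shape[0],:d.shape[1]]
    P=np.stack([(u-c['cx'])/c['fx']*d,-(v-c['cy'])/c['fy']*d,-d,np.ones_like(d)],-1)
    return (P@np.array(c['world_from_camera']).T)[...,:3]
E
python3 - <<'E'
from h import *
for n in('top','scene'):
    cap(n,n+'0'); print({k:np.round(v,3) for k,v in robot.calibration(n).items()})
print(robot.observe())
E
```

```text
pics
{'fx': np.float64(459.197), 'fy': np.float64(459.197), 'cx': np.float64(323.299), 'cy': np.float64(199.11), 'world_from_camera': array([[-1.000e-03,  9.970e-01, -7.400e-02,  4.680e-01],
       [-1.000e+00, -1.000e-03, -3.000e-03, -3.000e-03],
       [-3.000e-03,  7.400e-02,  9.970e-01,  1.467e+00],
       [ 0.000e+00,  0.000e+00,  0.000e+00,  1.000e+00]])}
{'fx': np.float64(363.285), 'fy': np.float64(363.285), 'cx': np.float64(322.952), 'cy': np.float64(203.706), 'world_from_camera': array([[ 0.792, -0.465,  0.395,  0.983],
       [ 0.61 ,  0.589, -0.53 , -0.533],
       [ 0.014,  0.661,  0.75 ,  0.824],
       [ 0.   ,  0.   ,  0.   ,  1.   ]])}
{'t': 0.1, 'joints': array([ 1.09991465e+00,  1.59001020e-01,  1.59811023e+00,  8.83923752e-06,
        1.38622716e+00, -2.10136100e-01]), 'qd': array([-0.00116779, -0.00189763, -0.00278597, -0.00151552, -0.00064529,
        0.0008099 ]), 'joint_efforts': array([-1.42794561e-03, -3.86506605e+01, -3.22957528e+01,  7.02674710e-02,
        3.39546602e-02, -4.25884582e-05]), 'tcp_pos': array([0.14801374, 0.55504375, 0.22470699]), 'orientation': array([ 0.70168633, -0.09213611,  0.09171806, -0.70052482]), 'ft_force': array([-0.3906203 ,  0.42362139, -0.30329152]), 'ft_torque': array([ 0.0343602 , -0.00155695, -0.013671  ]), 'opening': 0.09168527098741555}
```

View pics/top0.png

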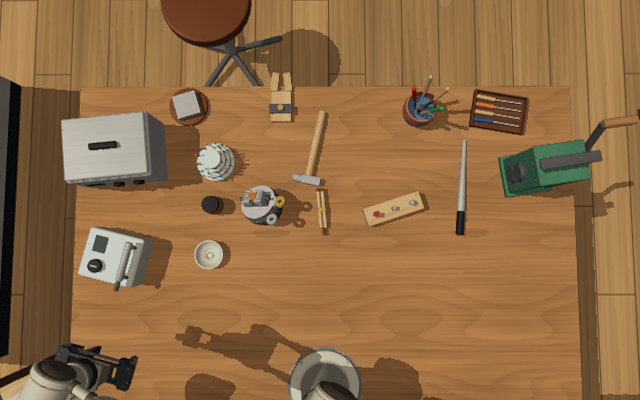

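View pics/scene0.png

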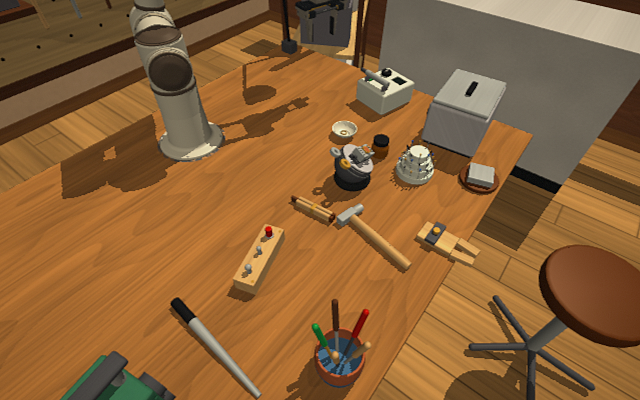

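The top view shows the vise at about (262,205) and the red pin at (376,214), at the left end of the block. The punches are at (396,208) and (413,203). I'll enlarge the vise and fit its geometry.

```bash
python3 - <<'E'
from h import *
t=cv2.imread('pics/top0.png')[170:240,230:300]; s=cv2.imread('pics/scene0.png')[130:200,315:385]
r=lambda a:cv2.resize(a,(400,400),interpolation=cv2.INTER_CUBIC)
cv2.imwrite('pics/crop0.png',np.hstack([r(t),r(s)]))
p=np.load('top0.npz'); P=cloud('top',p['d'])
print('table z',np.median(P[300:330,420:520,2]))
rgb=p['p'].astype(int)
# red knob
m=(rgb[...,0]>130)&(rgb[...,1]<70)&(rgb[...,2]<70); m[:190]=0;m[235:]=0;m[:,:360]=0;m[:,430:]=0
print('knob',m.sum(),P[m].mean(0),P[m][:,2].max(), np.argwhere(m).mean(0))
# block top
sub=np.zeros(m.shape,bool); sub[185:232,355:435]=1
b=sub&(abs(P[...,2]-.045)<.006); 
print('block',cv2.minAreaRect(P[b][:,:2].astype(np.float32)*1000))
for lo in (.06,):
  k=sub&(P[...,2]>lo); n,l,st,c=cv2.connectedComponentsWithStats(k.astype(np.uint8))
  for i in range(1,n): print(st[i],c[i],P[l==i].mean(0),P[l==i][:,2].max())
# turntable plane: points in vise region
sub[:]=0; sub[175:230,235:292]=1
V=P[sub&(P[...,2]>.05)]; print('vise',V.min(0),V.max(0),len(V))
s=np.load('scene0.npz');Q=cloud('scene',s['d']); print('scene table',np.median(Q[200:220,150:200,2]))
rs=s['p'].astype(int); m=(rs[...,0]>130)&(rs[...,1]<60)&(rs[...,2]<60);m[:220]=0;m[245:]=0;m[:,:255]=0;m[:,285:]=0
print('knob scene',Q[m].mean(0),Q[m].max(0))
E
```

```text
table z 0.0007583282600875929
knob 24 [ 0.52715939 -0.16008858  0.07529284] 0.08679335720542891 [213.58333333 376.20833333]
block ((544.4749145507812, -216.6868896484375), (55.77543258666992, 180.64283752441406), 18.26626205444336)
[359 185   1   1   1] [359. 185.] [ 0.46816462 -0.00346293  1.46748728] 1.467487283134038
[421 187   1   1   1] [421. 187.] [ 0.46816462 -0.00346293  1.46748728] 1.467487283134038
[388 188   1   1   1] [388. 188.] [ 0.46816462 -0.00346293  1.46748728] 1.467487283134038
[389 198   1   1   1] [389. 198.] [ 0.46816462 -0.00346293  1.46748728] 1.467487283134038
[425 198   1   1   1] [425. 198.] [ 0.46816462 -0.00346293  1.46748728] 1.467487283134038
[370 200   1   1   1] [370. 200.] [ 0.46816462 -0.00346293  1.46748728] 1.467487283134038
[410 200   6   6  24] [412.20833333 202.20833333] [ 0.56194241 -0.27081138  0.06960584] 0.08109930459322334
[356 202   1   1   1] [356. 202.] [ 0.46816462 -0.00346293  1.46748728] 1.467487283134038
[419 202   1   1   1] [419. 202.] [ 0.46816462 -0.00346293  1.46748728] 1.467487283134038
[393 207   4   4  14] [394.5        208.28571429] [ 0.54349243 -0.21667853  0.06909685] 0.07291531233831239
[374 211   6   7  30] [376.4        213.96666667] [ 0.52599806 -0.16067927  0.07511899] 0.08679335720542891
[360 217   1   1   1] [360. 217.] [ 0.46816462 -0.00346293  1.46748728] 1.467487283134038
[402 219   1   1   1] [402. 219.] [ 0.46816462 -0.00346293  1.46748728] 1.467487283134038
[428 219   1   1   1] [428. 219.] [ 0.46816462 -0.00346293  1.46748728] 1.467487283134038
vise [ 0.46816462 -0.00346293  0.05776602] [0.61319942 0.25270672 1.46748728] 1332
scene table 0.001144842591988715
knob scene [ 0.52988212 -0.16026044  0.07615423] [ 0.53642245 -0.15153159  0.07921557]
```

View pics/crop0.png

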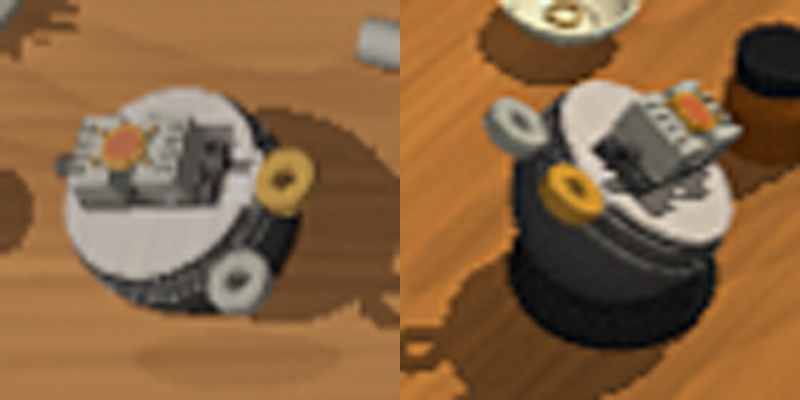

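Top crop (left half): the brass lug hole is at crop (285,181) and the steel lug hole at (240,281). Scene crop (right half): the brass hole is at (175,192) and the steel hole at (118,123). Next I'll fit the vise model to these pixels plus the turntable's depth plane.

```bash
cat > fit.py <<'E'
from h import *
from scipy.optimize import least_squares
a32=np.radians(32)
def frame(phi):
    z=np.array([np.sin(a32)*np.cos(phi),np.sin(a32)*np.sin(phi),np.cos(a32)])
    x=-np.array([np.cos(a32)*np.cos(phi),np.cos(a32)*np.sin(phi),-np.sin(a32)])
    return x,np.cross(z,x),z
def model(q):
    cx,cy,phi,h,th=q; x,y,z=frame(phi); C=np.array([cx,cy,.066])
    xh=np.cos(th)*x+np.sin(th)*y
    return dict(base=C+z*(h-.013)+.074*x,head=C+z*h+.074*xh,tt=C+z*h,x=x,y=y,z=z,xh=xh)
def proj(n,X):
    c=robot.calibration(n); p=np.linalg.inv(np.array(c['world_from_camera']))@np.append(X,1)
    return np.array([c['cx']+c['fx']*p[0]/-p[2],c['cy']-c['fy']*p[1]/-p[2]])
E
cat > fit1.py <<'E'
from fit import *
D={};I={}
for n in('top','scene'):
    f=[robot.capture(n) for _ in range(5)]; d=np.stack([g[1] for g in f]); print(n,'noise',np.nanmedian(d.std(0)))
    D[n]=np.median(d,0);I[n]=f[0][0].astype(int)
cc=lambda u,v,u0,v0:np.array([(u+.5)*.175-.5+u0,(v+.5)*.175-.5+v0])
px=[('top','head',cc(285,181,230,170)),('top','base',cc(240,281,230,170)),('scene','head',cc(175,192,315,130)),('scene','base',cc(118,123,315,130))]
W=[]
for n,(v0,v1,u0,u1) in dict(top=(182,222,240,280),scene=(140,176,340,378)).items():
    P=cloud(n,D[n]); im=I[n]; m=(im.min(-1)>165)&(im.max(-1)-im.min(-1)<35); k=np.zeros_like(m);k[v0:v1,u0:u1]=m[v0:v1,u0:u1]
    k=cv2.erode(k.astype(np.uint8),np.ones((3,3)))>0
    w=P[k&(D[n]>0)]; w=w[(w[:,2]>.05)&(w[:,2]<.2)]; print(n,len(w),w.mean(0)); W.append(w)
def res(q,full=False):
    m=model(q); r=[(proj(n,m[k])-u)/.7 for n,k,u in px]
    pl=[(w-m['tt'])@m['z']/.003/np.sqrt(len(w))*2 for w in W]
    if full: print(np.round(r,2)); print([1000*np.median((w-m['tt'])@m['z']) for w in W])
    return np.concatenate(r+pl)
s=least_squares(res,[.51,.13,.8,.05,.8],loss='soft_l1'); res(s.x,True)
np.save('q.npy',s.x); print('q',s.x, 'sd',np.sqrt(np.diag(np.linalg.inv(s.jac.T@s.jac))))
for k,v in model(s.x).items(): print(k,np.round(v,4))
m=model(s.x); print('ttpx',proj('top',m['tt']),proj('scene',m['tt']))
E
python3 fit1.py
```

```text
top noise 0.0031596073
scene noise 0.0021108002
top 60 [0.53754844 0.19981661 0.10099922]
scene 72 [0.56107242 0.19540468 0.09360262]
[[-0.09 -1.15]
 [-0.42 -0.49]
 [-0.55 -0.49]
 [-0.52 -0.05]]
[np.float64(-0.5350192517465143), np.float64(1.209504429457467)]
q [0.55349902 0.18871417 0.7041937  0.02761979 0.78203281] sd [0.00250958 0.00179994 0.0367775  0.00180316 0.03700751]
base [0.5116 0.1531 0.1176]
head [0.5645 0.1296 0.1172]
tt [0.5647 0.1982 0.0894]
x [-0.6463 -0.549   0.5299]
y [ 0.6474 -0.7621  0.    ]
z [0.4039 0.3431 0.848 ]
xh [-0.0023 -0.9266  0.376 ]
ttpx [257.52711247 201.0933642 ] [357.37781323 157.74516117]
```

```bash
cat > plan.py <<'E'
from fit import *
from scipy.spatial.transform import Rotation as R
def tool(zc,down):  # zc closing dir, down = finger dir
    y=down/np.linalg.norm(down); z=zc-(zc@y)*y; z/=np.linalg.norm(z); return R.from_matrix(np.c_[np.cross(y,z),y,z])
def rel(p,Rt,label=''):
    o=robot.observe(); R0=R.from_quat(o['orientation'])
    print(label,np.round((p-o['tcp_pos'])*1000,1),np.round((Rt*R0.inv()).as_rotvec(),3))
E
python3 - <<'E'
from plan import *
o=robot.observe(); print(np.round(R.from_quat(o['orientation']).as_matrix(),2))
m=model(np.load('q.npy')); yh=np.cross(m['z'],m['xh']); jc=m['tt']+.023*m['z']
for s in(1,-1):
    rel(jc+.103*m['z'],tool(s*yh,-m['z']),'above'); rel(jc+.003*m['z'],tool(s*yh,-m['z']),'grip')
    rel(jc,tool(s*m['y'],-m['z']),'turned')
print(jc,yh)
E
```

```text
[[ 0.97 -0.    0.26]
 [-0.26 -0.    0.97]
 [-0.   -1.   -0.  ]]
above [ 467.3 -314.1  -29.3] [-0.597  0.102 -1.356]
grip [ 426.9 -348.4 -114.1] [-0.597  0.102 -1.356]
turned [ 425.7 -349.4 -116.7] [-0.666 -0.15  -2.109]
above [ 467.3 -314.1  -29.3] [0.107 0.625 1.696]
grip [ 426.9 -348.4 -114.1] [0.107 0.625 1.696]
turned [ 425.7 -349.4 -116.7] [-0.128  0.566  0.939]
[0.5739428  0.20608081 0.10892801] [ 0.91481375 -0.15379733 -0.37344636]
```

>>> move_arm(steps=[[[0, 0, 40, 0, 0, 0], [0, 0, 80, 0, 0, 0], [240, -160, 80, -0.597, 0.102, -1.356], [240, -160, 80, -0.597, 0.102, -1.356], [240, -160, 80, -0.597, 0.102, -1.356], [240, -160, 80, -0.597, 0.102, -1.356], [467, -314, 50, -0.597, 0.102, -1.356], [467, -314, 50, -0.597, 0.102, -1.356], [467, -314, 50, -0.597, 0.102, -1.356], [467, -314, 50, -0.597, 0.102, -1.356], [467, -314, 50, -0.597, 0.102, -1.356], [467, -314, 50, -0.597, 0.102, -1.356], [467, -314, 50, -0.597, 0.102, -1.356], [467, -314, 50, -0.597, 0.102, -1.356], [467, -314, -29, -0.597, 0.102, -1.356], [467, -314, -29, -0.597, 0.102, -1.356], [467, -314, -29, -0.597, 0.102, -1.356], [467, -314, -29, -0.597, 0.102, -1.356], [467, -314, -29, -0.597, 0.102, -1.356]]], gripper=0)

```text
t: 2.18
tcp_pos: [0.6147, 0.2412, 0.1954]
orientation: [0.655, -0.509, 0.492, -0.264]
ft_force: [-0.1, 0.1, 0.3]
opening: 0.0919
```

```bash
python3 - <<'E'
from plan import *
m=model(np.load('q.npy')); yh=np.cross(m['z'],m['xh']); jc=m['tt']+.023*m['z']
rel(jc+.103*m['z'],tool(yh,-m['z']),'above'); rel(jc+.003*m['z'],tool(yh,-m['z']),'grip')
print(np.round(robot.observe()['joints'],2))
cap('scene','s1');cap('top','t1')
r=lambda a:cv2.resize(a,(400,400),interpolation=cv2.INTER_CUBIC)
cv2.imwrite('pics/c1.png',np.hstack([r(cv2.imread('pics/t1.png')[150:250,220:320]),r(cv2.imread('pics/s1.png')[80:200,290:410])]))
E
```

```text
above [0.8 0.3 0.9] [ 0.001 -0.003  0.001]
grip [-39.6 -34.  -83.9] [ 0.001 -0.003  0.001]
[ 0.29  0.88  0.77 -0.24  2.01  0.33]
```

View pics/c1.png

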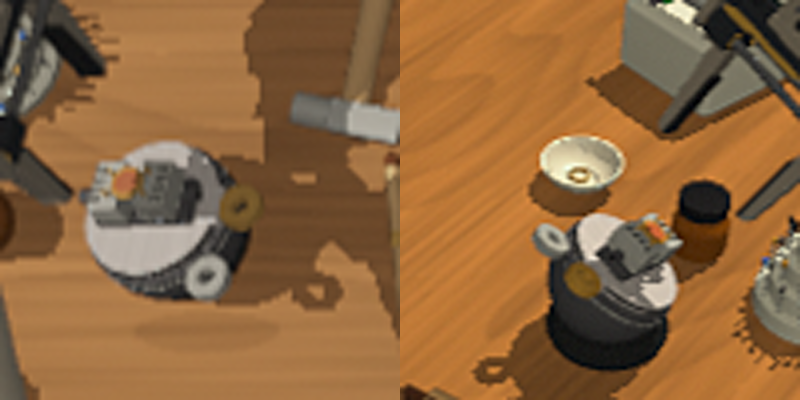

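Fingers straddle the jaws symmetrically in the picture, tip midpoint at about crop (80,125). I'll descend along the axis.

>>> move_arm(steps=[[[-10, -8, -21, 0, 0, 0], [-20, -17, -42, 0, 0, 0], [-27, -23, -57, 0, 0, 0], [-33, -28, -70, 0, 0, 0], [-40, -34, -84, 0, 0, 0], [-40, -34, -84, 0, 0, 0], [-40, -34, -84, 0, 0, 0]]])

```text
t: 2.87
tcp_pos: [0.5752, 0.2086, 0.1146]
orientation: [0.654, -0.508, 0.493, -0.266]
ft_force: [0.2, 0.4, 0.8]
opening: 0.0917
```

>>> move_arm(steps=[[[0, 0, 0, 0, 0, 0], [0, 0, 0, 0, 0, 0], [0, 0, 0, 0, 0, 0], [0, 0, 0, 0, 0, 0], [0, 0, 0, 0, 0, 0], [0, 0, 0, 0, 0, 0]]], gripper=0.5)

```text
t: 3.37
tcp_pos: [0.5754, 0.2076, 0.1127]
orientation: [0.655, -0.508, 0.493, -0.265]
ft_force: [-1.3, -0.1, -0.8]
opening: 0.054
```

>>> move_arm(steps=[[[0, 0, 0, 0, 0, 0], [0, 0, 0, 0, 0, 0], [0, 0, 0, 0, 0, 0], [0, 0, 0, 0, 0, 0], [0, 0, 0, 0, 0, 0], [0, 0, 0, 0, 0, 0]]], gripper=0.62)

```text
t: 3.87
tcp_pos: [0.5767, 0.2069, 0.112]
orientation: [0.654, -0.508, 0.494, -0.266]
ft_force: [4.8, -1.3, -3.4]
opening: 0.0397
```

```bash
python3 - <<'E'
from plan import *
m=model(np.load('q.npy')); jc=m['tt']+.023*m['z']; o=robot.observe(); print(o['opening'],o['ft_force'],o['ft_torque'])
Rm=R.from_quat(o['orientation']).as_matrix(); print('head angle est', np.arctan2(-Rm[:,2]@m['x'],Rm[:,2]@m['y']))
rel(jc+.003*m['z'],tool(m['y'],-m['z']),'turned')
E
```

```text
0.039665069680399026 [ 4.82966704 -1.28073601 -3.4260906 ] [ 0.1104301  -1.13451363  0.36409183]
head angle est 0.780611562298976
turned [-1.6  0.2 -0.6] [-0.314 -0.265 -0.664]
```

>>> move_arm(steps=[[[0, 0, 0, -0.031, -0.027, -0.066], [0, 0, 0, -0.063, -0.053, -0.133], [0, 0, 0, -0.094, -0.08, -0.199], [0, 0, 0, -0.126, -0.106, -0.266], [0, 0, 0, -0.157, -0.132, -0.332], [0, 0, 0, -0.188, -0.159, -0.398], [0, 0, 0, -0.22, -0.186, -0.465], [0, 0, 0, -0.251, -0.212, -0.531], [0, 0, 0, -0.283, -0.238, -0.598], [0, 0, 0, -0.314, -0.265, -0.664], [0, 0, 0, -0.314, -0.265, -0.664], [0, 0, 0, -0.314, -0.265, -0.664]]])

```text
t: 4.87
tcp_pos: [0.5744, 0.2084, 0.1125]
orientation: [0.419, -0.572, 0.703, -0.051]
ft_force: [-4.1, 3.8, 0.9]
opening: 0.0395
```

```bash
cat > look.py <<'E'
import sys
from plan import *
f=sys.argv[1]
cap('scene','s'+f);cap('top','t'+f)
r=lambda a:cv2.resize(a,(400,400),interpolation=cv2.INTER_CUBIC)
cv2.imwrite(f'pics/c{f}.png',np.hstack([r(cv2.imread(f'pics/t{f}.png')[180:240,240:300]),r(cv2.imread(f'pics/s{f}.png')[130:190,310:370])]))
o=robot.observe(); print(o['t'],o['ft_force'],o['opening'],np.round(o['joints'],2))
m=model(np.load('q.npy'))
Rm=R.from_quat(o['orientation']).as_matrix(); print('head angle est', np.arctan2(-Rm[:,2]@m['x'],Rm[:,2]@m['y']))
E
python3 look.py 2
```

```text
4.9667 [-3.47675065  3.94682943  0.63761302] 0.03973708368640089 [ 0.26  0.79  1.07 -0.23  1.8   1.14]
head angle est 0.0033512695559202005
```

View pics/c2.png

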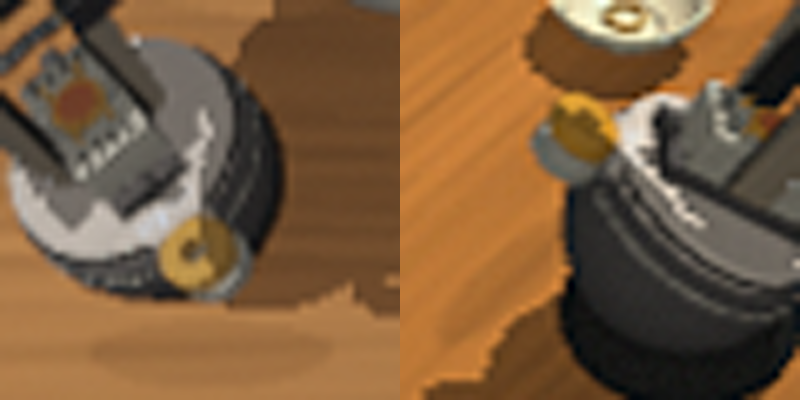

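Top crop: the brass eye is centred at about (198,253), nearly over the steel eye, whose edge shows at lower right. In the scene crop the brass eye is at about (183,127). I'll refit with these included.

```bash
cat > fit2.py <<'E'
from plan import *
cc=lambda u,v,u0,v0,s:np.array([(u+.5)*s-.5+u0,(v+.5)*s-.5+v0])
px=[('top','head',cc(285,181,230,170,.175),0),('top','base',cc(240,281,230,170,.175),0),('scene','head',cc(175,192,315,130,.175),0),('scene','base',cc(118,123,315,130,.175),0),
('top','head',cc(198,253,240,180,.15),1),('scene','head',cc(183,127,310,130,.15),1)]
jc=np.array([.5755,.2076,.1122])
def res(q,full=False):
    M=[model(q[:5]),model(np.r_[q[:4],q[5]])]
    r=[(proj(n,M[i][k])-u)/.7 for n,k,u,i in px]
    m=M[0]; c=m['tt']+.023*m['z']; d=jc-c; r2=(d-(d@m['z'])*m['z'])/.0015  # grasp centring
    pl=[(q[3]-.0276)/.0015,(q[4]-q[5]-.777)/.02]
    if full: print(np.round(r,2),np.round(r2,2))
    return np.concatenate(r+[r2,pl])
q0=np.load('q.npy'); s=least_squares(res,np.r_[q0,0]); res(s.x,True); print(q0,s.x,np.sqrt(np.diag(np.linalg.inv(s.jac.T@s.jac))))
np.save('q2.npy',s.x)
for k,v in model(np.r_[s.x[:4],s.x[5]]).items(): print(k,np.round(v,4))
E
python3 fit2.py
```

```text
[[-0.07 -0.7 ]
 [-0.32 -0.19]
 [-0.92 -0.47]
 [-0.8   0.13]
 [ 0.06 -1.05]
 [ 0.16 -0.61]] [ 0.2  -0.07 -0.07]
[0.55349902 0.18871417 0.7041937  0.02761979 0.78203281] [ 0.55318119  0.18893854  0.70565751  0.02679238  0.7772909  -0.00472889] [0.00105141 0.0010393  0.02445465 0.00115196 0.02701596 0.02757078]
base [0.511  0.153  0.1169]
head [0.516  0.1577 0.1279]
tt [0.564  0.1981 0.0887]
x [-0.6455 -0.55    0.5299]
y [ 0.6485 -0.7612  0.    ]
z [0.4034 0.3437 0.848 ]
xh [-0.6486 -0.5464  0.5299]
```

>>> move_arm(steps=[[[0, 0, 0, -0.314, -0.265, -0.664]]], gripper=0.3)

```text
t: 5.05
tcp_pos: [0.5749, 0.2079, 0.1125]
orientation: [0.373, -0.574, 0.728, -0.015]
ft_force: [1.2, 0.4, -0.2]
opening: 0.0441
```

```bash
python3 - <<'E'
from plan import *
o=robot.observe(); print(o['t'],o['tcp_pos'],o['opening'],o['ft_force'],np.round(R.from_quat(o['orientation']).as_matrix(),2),o['joints'])
E
```

```text
5.05 [0.57492582 0.20787604 0.11245952] 0.04407849385144372 [ 1.1660825   0.35198578 -0.16231229] [[-0.72 -0.41  0.56]
 [-0.45 -0.34 -0.83]
 [ 0.53 -0.85  0.06]] [ 0.26370848  0.7923671   1.06520876 -0.22971876  1.79457292  1.26209839]
```

My mistake: that row repeated the turn on top of the new pose, so the tool went about 0.12 rad too far while opening. I'll rotate back and re-close to square the head up again.

```bash
python3 - <<'E'
from plan import *
m=model(np.load('q2.npy')[:5]); print(m['y'],m['z'])
o=robot.observe(); rel(o['tcp_pos'],tool(m['y'],-m['z']))
E
```

```text
[ 6.48534453e-01 -7.61185301e-01  5.55111512e-17] [0.40336675 0.3436709  0.8480481 ]
 [0. 0. 0.] [0.047 0.039 0.108]
```

>>> move_arm(steps=[[[0, 0, 0, 0.047, 0.039, 0.108], [0, 0, 0, 0.047, 0.039, 0.108], [0, 0, 0, 0.047, 0.039, 0.108]]], gripper=0.3)

```text
t: 5.3
tcp_pos: [0.5753, 0.2075, 0.1126]
orientation: [0.417, -0.571, 0.706, -0.052]
ft_force: [0.4, -1.1, 0.4]
opening: 0.0635
```

>>> move_arm(steps=[[[0, 0, 0, 0, 0, 0], [0, 0, 0, 0, 0, 0], [0, 0, 0, 0, 0, 0], [0, 0, 0, 0, 0, 0], [0, 0, 0, 0, 0, 0], [0, 0, 0, 0, 0, 0]]], gripper=0.62)

```text
t: 5.8
tcp_pos: [0.5744, 0.2082, 0.1126]
orientation: [0.418, -0.571, 0.705, -0.051]
ft_force: [-3.9, 3.2, 1.9]
opening: 0.0395
```

>>> move_arm(steps=[[[0, 0, 0, 0, 0, 0], [0, 0, 0, 0, 0, 0], [0, 0, 0, 0, 0, 0], [0, 0, 0, 0, 0, 0], [0, 0, 0, 0, 0, 0], [12, 10, 25, 0, 0, 0], [24, 20, 51, 0, 0, 0], [36, 31, 76, 0, 0, 0], [48, 41, 102, 0, 0, 0], [48, 41, 102, 0, 0, 0], [48, 41, 102, 0, 0, 0]]], gripper=0.3)

```text
t: 6.72
tcp_pos: [0.6245, 0.249, 0.216]
orientation: [0.416, -0.571, 0.706, -0.054]
ft_force: [-0.1, 0.1, -0.9]
opening: 0.0644
```

```bash
python3 look.py 3; python3 - <<'E'
from plan import *
m=model(np.load('q2.npy')[:5]); p=np.array([.5265,-.1613,.061])
rel(p+[0,0,.1],tool(m['y'],np.array([0,0,-1.])),'abovepin')
E
```

```text
6.8167 [-0.17062145 -0.20871527 -1.1748587 ] 0.06437585128161216 [ 0.3   0.9   0.7  -0.24  2.05  1.11]
head angle est 0.00010216849471939048
abovepin [ -96.2 -409.4  -51.9] [ 0.363 -0.426  0.001]
```

View pics/c3.png

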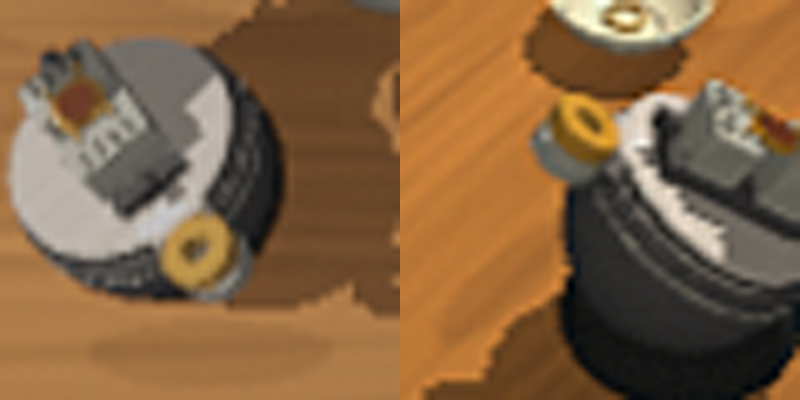

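Both holes are now clear: top crop hole at (199,252), scene crop hole at (192,122). I'll refit with a per-camera bias, and move to above the pin meanwhile.

```bash
sed -e 's/cc(198,253/cc(199,252/;s/cc(183,127/cc(192,122/' -e "s/(proj(n,M\[i\]\[k\])-u)\/.7/(proj(n,M[i][k])+(q[6:8] if n=='top' else q[8:10])-u)\/.5/" -e 's/\[r2,pl\]/[r2,pl,q[6:10]]/;s/np.r_\[q0,0\]/np.r_[q0,0,0,0,0,0]/' fit2.py > fit3.py; python3 fit3.py
```

```text
[[ 0.26 -0.15]
 [-0.19  0.31]
 [ 0.07 -0.75]
 [ 0.5   0.2 ]
 [-0.2  -0.4 ]
 [-0.87  0.47]] [-0.06  0.04  0.01]
[0.55349902 0.18871417 0.7041937  0.02761979 0.78203281] [ 0.55354446  0.18891216  0.70174088  0.02751062  0.7727758  -0.01117287
  0.2818194   0.47080183  0.58728094  0.16535668] [0.00136488 0.00141013 0.02239195 0.00137145 0.01989263 0.02043263
 0.55898796 0.5830998  0.53893444 0.51284062]
base [0.5115 0.1534 0.1175]
head [0.5162 0.1584 0.1285]
tt [0.5647 0.1983 0.0893]
x [-0.6477 -0.5475  0.5299]
y [ 0.6455 -0.7637  0.    ]
z [0.4047 0.3421 0.848 ]
xh [-0.6548 -0.5389  0.5299]
```

>>> move_arm(steps=[[[0, 0, 30, 0, 0, 0], [-20, -40, 50, 0.05, -0.05, 0], [-96, -409, -10, 0.363, -0.426, 0], [-96, -409, -10, 0.363, -0.426, 0], [-96, -409, -10, 0.363, -0.426, 0], [-96, -409, -10, 0.363, -0.426, 0], [-96, -409, -10, 0.363, -0.426, 0], [-96, -409, -10, 0.363, -0.426, 0], [-96, -409, -10, 0.363, -0.426, 0], [-96, -409, -10, 0.363, -0.426, 0], [-96, -409, -10, 0.363, -0.426, 0], [-96, -409, -10, 0.363, -0.426, 0], [-96, -409, -52, 0.363, -0.426, 0], [-96, -409, -52, 0.363, -0.426, 0], [-96, -409, -52, 0.363, -0.426, 0], [-96, -409, -52, 0.363, -0.426, 0]]], gripper=0.52)

```text
t: 8.15
tcp_pos: [0.5267, -0.1595, 0.1625]
orientation: [-0.244, 0.664, -0.663, 0.244]
ft_force: [0.3, 0.7, 0.4]
opening: 0.0438
```

```bash
python3 - <<'E'
from plan import *
m=model(np.load('q2.npy')[:5]); p=np.array([.5265,-.1613,.061])
rel(p,tool(m['y'],np.array([0,0,-1.])),'pin'); o=robot.observe(); print(o['opening'],o['joints'])
E
```

```text
pin [  -0.2   -1.8 -101.5] [-0.002  0.    -0.003]
0.04377733622748632 [-0.5148439   0.15152382  1.73335063  0.00198303  1.25744408  0.35054317]
```

>>> move_arm(steps=[[[0, -2, -30, 0, 0, 0], [0, -2, -60, 0, 0, 0], [0, -2, -80, 0, 0, 0], [0, -2, -92, 0, 0, 0], [0, -2, -101, 0, 0, 0], [0, -2, -101, 0, 0, 0], [0, -2, -101, 0, 0, 0]]])

```text
t: 8.73
tcp_pos: [0.5282, -0.1625, 0.0628]
orientation: [0.243, -0.663, 0.664, -0.245]
ft_force: [1.1, -0.2, 0.1]
opening: 0.0441
```

>>> move_arm(steps=[[[0, 0, 0, 0, 0, 0], [0, 0, 0, 0, 0, 0], [0, 0, 0, 0, 0, 0], [0, 0, 0, 0, 0, 0], [0, 0, 0, 0, 0, 0], [0, 0, 0, 0, 0, 0], [0, 0, 0, 0, 0, 0], [0, 0, 0, 0, 0, 0]]], gripper=0.95)

```text
t: 9.4
tcp_pos: [0.5276, -0.1626, 0.0622]
orientation: [0.243, -0.664, 0.664, -0.245]
ft_force: [-1.2, 1.0, 4.6]
opening: 0.0171
```

>>> move_arm(steps=[[[0, 0, 10, 0, 0, 0], [0, 0, 25, 0, 0, 0], [0, 0, 45, 0, 0, 0], [0, 0, 75, 0, 0, 0], [0, 0, 105, 0, 0, 0], [0, 0, 140, 0, 0, 0], [0, 0, 140, 0, 0, 0], [0, 0, 140, 0, 0, 0]]])

```text
t: 10.07
tcp_pos: [0.5286, -0.1633, 0.2044]
orientation: [0.242, -0.662, 0.665, -0.246]
ft_force: [0.9, 0.4, -0.9]
opening: 0.0171
```

```bash
python3 - <<'E'
from plan import *
q=np.load('q2.npy'); m=model(np.r_[q[:4],q[5]]); np.set_printoptions(suppress=True)
o=robot.observe(); print(o['t'],o['opening'])
T=tool(m['y'],-m['z'])
ax=(m['head']+m['base']+.013*m['z'])/2; print('mouth target',ax)
rel(ax+.077*m['z'],T,'pre'); rel(ax+.017*m['z'],T,'home')
cap('scene','s4');cap('top','t4')
r=lambda a:cv2.resize(a,(400,400),interpolation=cv2.INTER_CUBIC)
u=proj('top',o['tcp_pos']);v=proj('scene',o['tcp_pos']);print(u,v)
f=lambda n,u:cv2.imread(f'pics/{n}.png')[int(u[1])-40:int(u[1])+40,int(u[0])-40:int(u[0])+40]
cv2.imwrite('pics/c4.png',np.hstack([r(f('t4',u)),r(f('s4',v))]))
E
```

```text
10.0667 0.01709478334534339
mouth target [0.51648526 0.15812846 0.12854313]
pre [ 19.  347.8 -10.5] [-0.359  0.432 -0.004]
home [ -5.3 327.2 -61.4] [-0.359  0.432 -0.004]
[382.62267884 211.04992314] [261.18260242 195.28811448]
```

View pics/c4.png

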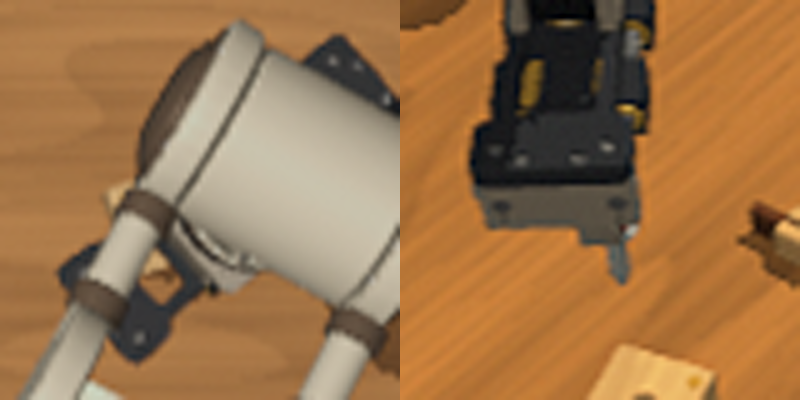

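The scene crop shows the shank hanging below the gripper, upper end near (628,232) and nose at (622,282). I'll check that against the predicted projection.

```bash
python3 - <<'E'
from plan import *
p=np.array([.5286,-.1633,.2044])
for d in (0,-.017,-.03,-.057): 
  u=proj('scene',p+[0,0,d]); print(d,u, 'crop',(u-[221,155]+.5)/.2-.5+[400,0])
E
```

```text
0 [261.16578102 195.28104008] crop [602.82890512 203.40520041]
-0.017 [261.98917439 200.193343  ] crop [606.94587197 227.966715  ]
-0.03 [262.60239656 203.85178032] crop [610.01198281 246.25890161]
-0.057 [263.83271336 211.1917578 ] crop [616.16356681 282.95878902]
```

>>> move_arm(steps=[[[0, 20, 10, 0, 0, 0], [10, 60, 20, -0.08, 0.1, 0], [27, 355, 20, -0.359, 0.432, -0.004], [27, 355, 20, -0.359, 0.432, -0.004], [27, 355, 20, -0.359, 0.432, -0.004], [27, 355, 20, -0.359, 0.432, -0.004], [27, 355, 20, -0.359, 0.432, -0.004], [27, 355, 20, -0.359, 0.432, -0.004], [27, 355, 20, -0.359, 0.432, -0.004], [27, 355, 20, -0.359, 0.432, -0.004], [27, 355, 20, -0.359, 0.432, -0.004], [19, 348, -10, -0.359, 0.432, -0.004], [19, 348, -10, -0.359, 0.432, -0.004], [19, 348, -10, -0.359, 0.432, -0.004], [19, 348, -10, -0.359, 0.432, -0.004]]])

```text
t: 11.42
tcp_pos: [0.5463, 0.1844, 0.1919]
orientation: [0.417, -0.573, 0.704, -0.048]
ft_force: [-0.4, -0.0, -0.1]
opening: 0.0171
```

```bash
python3 - <<'E'
from plan import *
q=np.load('q2.npy'); m=model(np.r_[q[:4],q[5]]); np.set_printoptions(suppress=True)
o=robot.observe(); print(o['t'],o['opening'],o['ft_force'],o['joints'])
T=tool(m['y'],-m['z']); ax=(m['head']+m['base']+.013*m['z'])/2
rel(ax+.077*m['z'],T,'pre'); rel(ax+.017*m['z'],T,'home')
cap('scene','s5');cap('top','t5')
Rm=R.from_quat(o['orientation']).as_matrix(); tip=o['tcp_pos']+.057*Rm[:,1]
for n,u0,v0 in(('top',250,190),('scene',310,120)): print(n,[((proj(n,x)-[u0,v0]+.5)*8-.5).round() for x in (tip,tip-.03*Rm[:,1],m['head'])])
r=lambda a:cv2.resize(a,(400,400),interpolation=cv2.INTER_CUBIC)
cv2.imwrite('pics/c5.png',np.hstack([r(cv2.imread('pics/t5.png')[190:240,250:300]),r(cv2.imread('pics/s5.png')[120:170,310:360])]))
E
```

```text
11.4167 0.017097754181952245 [-0.39009851 -0.02265016 -0.07562235] [ 0.24176179  0.62633879  1.15502176 -0.24327503  1.86691632  1.1032527 ]
pre [1.3 0.1 1.9] [-0.002 -0.005  0.005]
home [-23.  -20.4 -48.9] [-0.002 -0.005  0.005]
top [array([132., 197.]), array([ 95., 159.]), array([156., 217.])]
scene [array([250., 193.]), array([298., 137.]), array([222., 227.])]
```

View pics/c5.png

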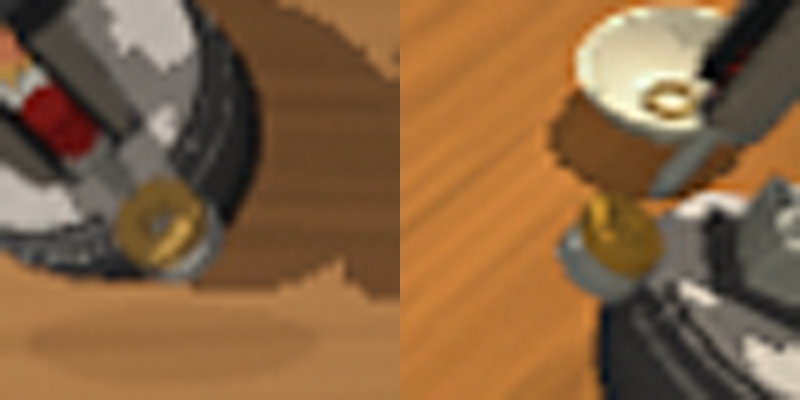

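Seen from the top camera, the shank runs from (105,170) straight towards the brass hole at (159,223). The scene view agrees, with the tip at (260,190) and the hole at (228,228). I'll insert along the axis in steps and watch the force.

>>> move_arm(steps=[[[-4, -3.5, -8.5, 0, 0, 0], [-8, -7, -17, 0, 0, 0], [-10, -8.5, -21, 0, 0, 0], [-12, -10, -25.5, 0, 0, 0], [-14, -12, -29.5, 0, 0, 0], [-14, -12, -29.5, 0, 0, 0]]])

```text
t: 12.02
tcp_pos: [0.532, 0.1732, 0.1618]
orientation: [0.417, -0.573, 0.704, -0.049]
ft_force: [-0.2, 0.3, -0.9]
opening: 0.0171
```

>>> move_arm(steps=[[[-1.5, -1.5, -3.5, 0, 0, 0], [-3, -2.5, -7, 0, 0, 0], [-5, -4, -10, 0, 0, 0], [-5, -4, -10, 0, 0, 0]]])

```text
t: 12.35
tcp_pos: [0.5268, 0.1692, 0.1514]
orientation: [0.417, -0.573, 0.704, -0.049]
ft_force: [0.6, -0.4, -0.8]
opening: 0.0171
```

>>> move_arm(steps=[[[-1.5, -1.5, -3.5, 0, 0, 0], [-3, -2.5, -7, 0, 0, 0], [-4, -3.5, -8.5, 0, 0, 0], [-4, -3.5, -8.5, 0, 0, 0]]])

```text
t: 12.68
tcp_pos: [0.5237, 0.1662, 0.1441]
orientation: [0.417, -0.573, 0.704, -0.05]
ft_force: [2.1, 1.2, 2.5]
opening: 0.017
```

```bash
python3 - <<'E'
from plan import *
q=np.load('q2.npy'); m=model(np.r_[q[:4],q[5]]); np.set_printoptions(suppress=True)
o=robot.observe(); print(o['t'],o['opening'],o['ft_force'],o['ft_torque'])
T=tool(m['y'],-m['z']); ax=(m['head']+m['base']+.013*m['z'])/2
rel(ax+.017*m['z'],T,'home')
cap('scene','s6');cap('top','t6')
r=lambda a:cv2.resize(a,(400,400),interpolation=cv2.INTER_CUBIC)
cv2.imwrite('pics/c6.png',np.hstack([r(cv2.imread('pics/t6.png')[190:240,250:300]),r(cv2.imread('pics/s6.png')[120:170,310:360])]))
E
```

```text
12.6833 0.01696734213887193 [2.05924265 1.17355581 2.46351977] [ 0.07482896 -0.18624658  0.05090368]
home [-0.4 -2.2 -1.1] [-0.003 -0.002  0.003]
```

View pics/c6.png

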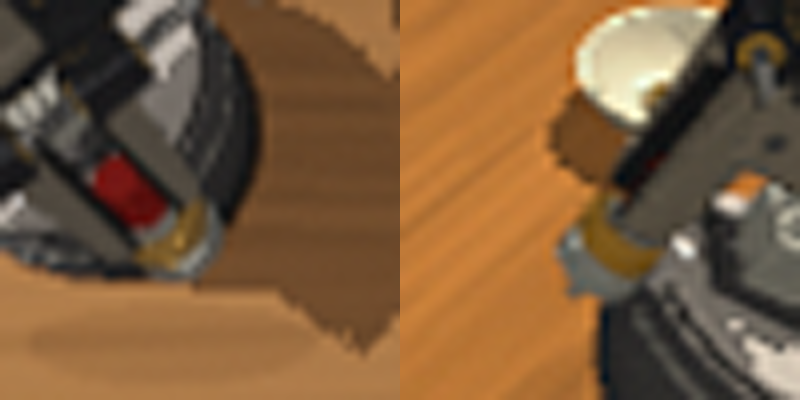

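The scene crop shows the nose poking out below the steel lug at (575,290), so it's through both eyes, and an axial force of about 3 N is beginning. I'll press a little more to seat it.

>>> move_arm(steps=[[[-0.5, -0.5, -1, 0, 0, 0], [-1, -1, -2, 0, 0, 0], [-1.5, -1.5, -3, 0, 0, 0], [-1.5, -1.5, -3, 0, 0, 0]]])

```text
t: 13.12
tcp_pos: [0.524, 0.1657, 0.144]
orientation: [0.415, -0.573, 0.705, -0.051]
ft_force: [3.8, 5.6, 13.6]
opening: 0.0174
```

>>> move_arm(steps=[[[1, 1, 2, 0, 0, 0], [1, 1, 2, 0, 0, 0], [1, 1, 2, 0, 0, 0], [1, 1, 2, 0, 0, 0], [1, 1, 2, 0, 0, 0], [1, 1, 2, 0, 0, 0]]], gripper=0.5)

```text
t: 13.62
tcp_pos: [0.5224, 0.1654, 0.1421]
orientation: [0.418, -0.573, 0.704, -0.049]
ft_force: [-0.8, -0.5, 0.3]
opening: 0.0457
```

>>> move_arm(steps=[[[4, 3.5, 8.5, 0, 0, 0], [12, 10, 25, 0, 0, 0], [24, 20, 50, 0, 0, 0], [36, 31, 76, 0, 0, 0], [48, 41, 102, 0, 0, 0], [60, 51, 127, 0, 0, 0], [60, 51, 127, 0, 0, 0], [60, 51, 127, 0, 0, 0]]])

```text
t: 14.28
tcp_pos: [0.5839, 0.2172, 0.2712]
orientation: [0.416, -0.573, 0.704, -0.051]
ft_force: [0.1, 0.4, -0.8]
opening: 0.0455
```

```bash
python3 - <<'E'
from plan import *
q=np.load('q2.npy'); m=model(np.r_[q[:4],q[5]]); np.set_printoptions(suppress=True)
o=robot.observe(); print(o['t'],o['opening'],o['ft_force'])
cap('scene','s7');cap('top','t7')
for n,u0,v0 in(('top',250,190),('scene',310,120)): print(n,[((proj(n,x)-[u0,v0]+.5)*8-.5).round() for x in (m['head']+.031*m['z'],m['head'],m['head']-.04*m['z'])])
r=lambda a:cv2.resize(a,(400,400),interpolation=cv2.INTER_CUBIC)
cv2.imwrite('pics/c7.png',np.hstack([r(cv2.imread('pics/t7.png')[190:240,250:300]),r(cv2.imread('pics/s7.png')[120:170,310:360])]))
E
```

```text
14.2833 0.045500941389579524 [ 0.14243494  0.42496771 -0.83766992]
top [array([118., 179.]), array([156., 217.]), array([203., 264.])]
scene [array([271., 170.]), array([222., 227.]), array([162., 298.])]
```

View pics/c7.png

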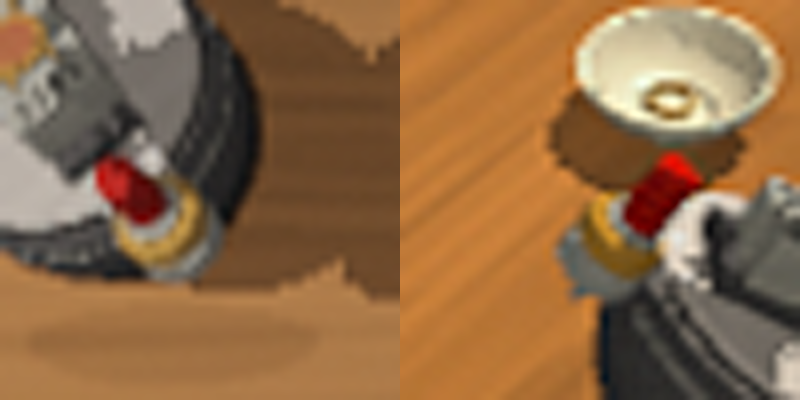

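The pin stands along the hole axis with its shoulder on the brass lug. Knob top reads (115,180) in the top crop and (280,167) in the scene crop, against about (121,185) and (279,170) predicted for a seated pin. It could be sitting up to about 2 mm high, so I'll close the fingers and press gently on the knob top.

>>> move_arm(steps=[[[0, 0, 0, 0, 0, 0], [0, 0, 0, 0, 0, 0], [0, 0, 0, 0, 0, 0], [0, 0, 0, 0, 0, 0], [0, 0, 0, 0, 0, 0], [0, 0, 0, 0, 0, 0], [-12, -10, -25, 0, 0, 0], [-24, -20, -50, 0, 0, 0], [-36, -31, -76, 0, 0, 0], [-44, -37, -92, 0, 0, 0], [-47.6, -40.5, -100, 0, 0, 0], [-47.6, -40.5, -100, 0, 0, 0]]], gripper=1)

```text
t: 15.38
tcp_pos: [0.5337, 0.1753, 0.168]
orientation: [0.418, -0.573, 0.703, -0.048]
ft_force: [-0.5, 0.3, 1.3]
opening: 0.0007
```

>>> move_arm(steps=[[[-0.8, -0.7, -1.7, 0, 0, 0], [-1.6, -1.4, -3.4, 0, 0, 0], [-2, -1.7, -4.2, 0, 0, 0], [-2, -1.7, -4.2, 0, 0, 0]]])

```text
t: 15.72
tcp_pos: [0.5339, 0.1746, 0.1661]
orientation: [0.417, -0.573, 0.704, -0.05]
ft_force: [0.0, -0.0, 0.2]
opening: 0.0004
```

>>> move_arm(steps=[[[-0.4, -0.3, -0.9, 0, 0, 0], [-0.8, -0.7, -1.7, 0, 0, 0], [-0.8, -0.7, -1.7, 0, 0, 0]]])

```text
t: 15.97
tcp_pos: [0.5337, 0.1743, 0.1656]
orientation: [0.416, -0.573, 0.704, -0.051]
ft_force: [2.3, 1.7, 5.0]
opening: 0.0003
```

>>> move_arm(steps=[[[-0.4, -0.3, -0.9, 0, 0, 0], [-0.8, -0.7, -1.7, 0, 0, 0], [-0.8, -0.7, -1.7, 0, 0, 0]]])

```text
t: 16.22
tcp_pos: [0.5339, 0.174, 0.1656]
orientation: [0.415, -0.573, 0.705, -0.052]
ft_force: [4.3, 4.3, 11.2]
opening: 0.0007
```

The press is stiff at the same height, about 2 mm above the model. That could be a model height error or an unseated pin. The turntable face is flush with the brass mouth, so I'll probe it lightly to find out which.

>>> move_arm(steps=[[[8, 7, 17, 0, 0, 0], [20, 17, 42, 0, 0, 0], [57, 22, 22, 0, 0, 0], [94, 27, 3, 0, 0, 0], [94, 27, 3, 0, 0, 0], [84, 19, -17, 0, 0, 0], [76, 12, -35, 0, 0, 0], [68, 6, -50, 0, 0, 0], [65, 3, -58, 0, 0, 0], [65, 3, -58, 0, 0, 0]]])

```text
t: 17.05
tcp_pos: [0.5949, 0.1753, 0.1025]
orientation: [0.418, -0.573, 0.703, -0.048]
ft_force: [-0.5, -0.0, 0.1]
opening: 0.0005
```

>>> move_arm(steps=[[[-0.4, -0.3, -0.9, 0, 0, 0], [-0.8, -0.7, -1.7, 0, 0, 0], [-0.8, -0.7, -1.7, 0, 0, 0]]])

```text
t: 17.3
tcp_pos: [0.5967, 0.1756, 0.1036]
orientation: [0.416, -0.573, 0.704, -0.05]
ft_force: [0.4, -0.4, -0.0]
opening: 0.0005
```

```bash
cat > ax.py <<'E'
from plan import *
q=np.load('q2.npy'); m=model(np.r_[q[:4],q[5]]); o=robot.observe(); d=(o['tcp_pos']-m['tt'])*1000
print('x,y,z rel turntable',[round(d@m[k],1) for k in 'xyz'],o['ft_force'].round(1),o['t'])
E
python3 ax.py
```

```text
x,y,z rel turntable [np.float64(-0.7), np.float64(38.0), np.float64(17.3)] [ 0.4 -0.4 -0. ] 17.3
```

>>> move_arm(steps=[[[-0.4, -0.3, -0.9, 0, 0, 0], [-0.8, -0.7, -1.7, 0, 0, 0], [-0.8, -0.7, -1.7, 0, 0, 0]]])

```text
t: 17.55
tcp_pos: [0.5951, 0.1746, 0.1007]
orientation: [0.417, -0.573, 0.704, -0.049]
ft_force: [-1.2, 0.0, -0.5]
opening: 0.0004
```

>>> move_arm(steps=[[[-0.4, -0.3, -0.9, 0, 0, 0], [-0.8, -0.7, -1.7, 0, 0, 0], [-0.8, -0.7, -1.7, 0, 0, 0]]])

```text
t: 17.8
tcp_pos: [0.5948, 0.1743, 0.1001]
orientation: [0.416, -0.573, 0.704, -0.05]
ft_force: [1.0, 2.1, 4.7]
opening: 0.0005
```

```bash
python3 ax.py
```

```text
x,y,z rel turntable [np.float64(-0.7), np.float64(37.8), np.float64(13.1)] [1.  2.1 4.7] 17.8
```

Contact at 13.1 mm, so the knob top stands 30.9 mm above the turntable face. The drawing value is 31 mm, so the pin is fully home. I'll retreat and do a final check.

>>> move_arm(steps=[[[8, 7, 17, 0, 0, 0], [20, 17, 42, 0, 0, 0], [32, 27, 68, 0, 0, 0], [48, 41, 102, 0, 0, 0], [60, 51, 127, 0, 0, 0], [60, 51, 140, 0, 0, 0], [60, 51, 140, 0, 0, 0], [60, 51, 140, 0, 0, 0]]])

```text
t: 18.47
tcp_pos: [0.654, 0.2244, 0.2381]
orientation: [0.417, -0.573, 0.704, -0.049]
ft_force: [0.1, 0.5, -0.2]
opening: 0.0006
```

```bash
python3 - <<'E'
from plan import *
cap('scene','s8');cap('top','t8')
r=lambda a:cv2.resize(a,(400,400),interpolation=cv2.INTER_CUBIC)
cv2.imwrite('pics/c8.png',np.hstack([r(cv2.imread('pics/t8.png')[190:240,250:300]),r(cv2.imread('pics/s8.png')[130:290,230:390])]))
print(robot.observe()['ft_force'],robot.observe()['tcp_pos'])
E
```

```text
[ 0.15495532 -0.39525611 -0.32635091] [0.6530621  0.22406984 0.23644272]
```

View pics/c8.png

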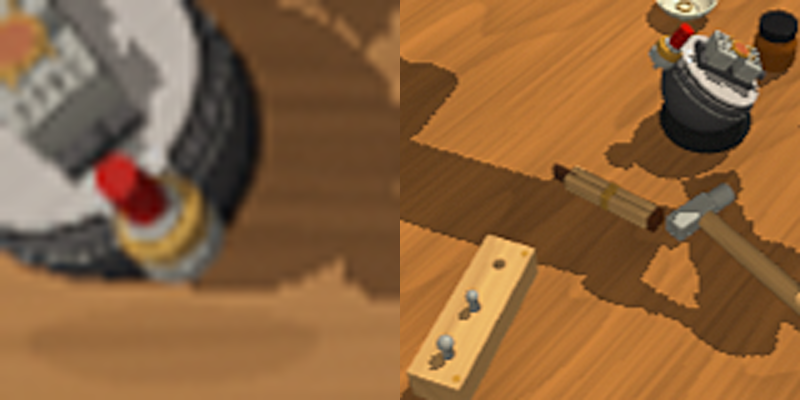

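The pin is seated at crop (145,200), both punches are still in the block, the clamp and hammer haven't moved, and the arm is clear. Handing in.

```bash
python3 -c "
from station import robot
robot.hand_in(); print(robot.observe()['t'])"
```

```text
the job is handed in; nothing more can be done
the job is handed in; nothing more can be done
```

The vise is locked and handed in, at about 18.5 s on the robot's clock. I gripped the jaws, turned the head back about 0.78 rad, and put the lock pin through both lugs until its shoulder sat on the brass. I then let go and backed the arm clear.

**Last checks:**
- **Head angle:** the last camera fit put it at about -0.01 rad (±0.02), within the 0.06 limit. I made it before the pin went in and did not repeat it.
- **Pin seated:** I touched the knob top and the turntable face with the closed fingers. The knob stands 30.9 mm above the face, against 31 mm for a fully home pin. The nose shows below the steel lug.
- **Bystanders:** the last pictures show both punches in their block, and the ring clamp and hammer where they were. I checked these only by eye. The last crop did not fully cover the jar, dish, bur stand and mandrel, but the arm never went near them.
- **Forces:** wrist readings at the end of each move never passed about 16 N, and the arm was free of contact at hand-in.

**What disagreed or went wrong:**
- The camera fit put the vise about 2 mm too low along its axis, which first made the pin look about 2 mm high. The two touches settled that.
- While releasing the jaws I repeated the turn by mistake, sending the tool about 0.12 rad too far. I turned it back and gripped again to square the head before fetching the pin.

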